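# Unscrew the shaker cap and pour out the last marbles

## Task

The last three glass marbles in the red-capped shaker are too big for the holes in its cap. Unscrew the perforated red cap with a quarter turn anticlockwise, lift it off and set it right way up on the black mouse mat, then swing the shaker's orange crank over so that the jar tips and all three marbles pour into the white dish.

Things in the scene. Friction and masses are not known exactly. Their poses are not given: they have to be found in the camera images.
- cap_grip (a point): Loose red cap, 75 mm wide, with a fin to grip: 14 mm thick (y), 44 long (x), 30 high. Point: mid-fin, 8 mm below its top, 38 above the cap's lower rim; z up. It starts locked on the clear jar, its axes parallel to hinge's. It lifts off (20 mm clears the jar) once turned anticlockwise from above by 40 to 120 degrees, best 87; turns easily without rising; a stop blocks clockwise.
- hinge (a point): Fixed point on the level hinge axis (along x) of the tipping jar, at the jar's centre, 100 mm above the desk, between the uprights of the blue stand. z up, y the side to which the jar tips and pours. The jar is 54 mm across, 25 mm below to 45 mm above this point. It tips 0 to 115 degrees (hard stop); marbles roll out from about 95. It stays where it is left.
- crank (a point): Middle of the jar's orange crank bar, a free-spinning sleeve 12 mm thick, 60 long, along x; axes turn with the jar. Starts 84 mm to -x, 59 to -y and 38 above hinge; moves over the top on a 70 mm radius toward +y, tipping the jar, to 61 to +y and 34 above at the stop. Resists with 2 to 5 N. Closed fingers at its -y side, tips 15 to 25 mm above the hinge axis, can push it to +y.
- dish: the loose shallow white dish, round, 130 mm across and 42 mm high, standing on the desk where the jar pours; origin at the centre of its underside, z up
- mat: the black mouse mat fixed on the desk, 190 mm (x) by 160 mm (y), 3 mm thick; origin at the centre of its underside
- marble0_center (a point): one of the three glossy green glass marbles left in the clear jar, 20 mm in diameter; this point is its centre
- marble1_center (a point): one of the three glossy green glass marbles left in the clear jar, 20 mm in diameter; this point is its centre
- marble2_center (a point): one of the three glossy green glass marbles left in the clear jar, 20 mm in diameter; this point is its centre

How it is judged:
On the way, in this order (a step that is already met when the one before it is completed fails the run):
1. the cap has been turned by at least 35 degrees while it still sits on the jar (angle between the x axis of cap_grip and the x axis of crank, either way round above 0.6 rad and z of cap_grip in the frame of crank between 0.027 and 0.04 m), for 0.05 s.
2. the cap lies right way up on the black mat (x of cap_grip in the frame of mat between -0.08 and 0.08 m and y of cap_grip in the frame of mat between -0.065 and 0.065 m and height (world z) of cap_grip below 0.047 m and angle between cap_grip's own z axis and vertical below 0.17 rad), for 0.2 s.
At the end, for the whole second after the job is handed in: all three marbles lie in the white dish, which stands upright on the desk (tilt under 10 degrees), and the cap lies right way up (within 10 degrees) on the black mat, its centre within the mat's outline to about 15 mm from its edges (all of step 2 and horizontal distance between each of marble0_center, marble1_center, marble2_center and dish below 0.06 m and z of marble0_center in the frame of dish between 0 and 0.045 m and z of marble1_center in the frame of dish between 0 and 0.045 m and z of marble2_center in the frame of dish between 0 and 0.045 m and angle between dish's own z axis and vertical below 0.17 rad); the robot touches nothing.
It also fails if it takes over 66 s, if anything falls off the work surface, if the arm or the gripper's body presses on something with over 40 N, if the wrist force passes 120 N, or if a joint passes its speed limit or range.

## Robot

A 6-joint arm with a two-finger parallel gripper is mounted at the origin on the work surface. World frame = base frame: x ahead of the robot, y to its left, z up, the work surface at z = 0. Lengths are in m, angles in rad, forces in N, time in s.
With the tool pointing down it reaches from about 0.325 to 0.9 m from the base axis. Payload 3.5 kg.
Tool frame: the origin (TCP) lies midway between the tips of the shut fingers; the grasp point (between the pads) lies 19 mm behind it; y points along the fingers, x is the direction in which the jaws open and shut, and the axes are right-handed (so a half turn about y gives the same grasp; the last joint's range is limited). The gripper opens to 85 mm and grips with 20 to 120 N. Pads are 22 mm wide; open, the fingers measure 114 mm over their backs; the gripper's body (76 mm by 85 mm) begins 54 mm behind the grasp point. The pads swing forward as they close: fully open they stand 13 mm farther back than shut.
Start: joints at [1.164, 0.276, -0.026, 1.268, 0, 1.467], TCP at [0.187, 0.596, 0.231] pointing down, gripper open.
Joint ranges: [-3.12, 3.12], [-0.85, 1.88], [-1.08, 1.24], [-1.95, 2.15], [-1.57, 1.53], [-3.14, 3.14]. Speed limits (rad/s): [2.57, 2.57, 3.14, 3.14, 3.14, 3.14].

## Interface

Orientations are given as [roll, pitch, yaw] about the fixed x, y, z axes, in that order (R = Rz(yaw) Ry(pitch) Rx(roll)).
In Python, from station import arm, eyes, sign_off gives the robot as it stands.
- The arm moves only by the tool arm_command, never from a script. Its argument "commands" is a list of rows, each a list of 4 numbers: the shift along the tool's x, y, z in mm, then the turn about the tool's y in rad. In form: [[x, y, z, spin], ...]. A call has 1 to 12 rows; each row shifts and turns the commanded pose from where the row before left it, along the tool's axes as they then stand; what a row does not reach is not made up. A row lasts 1/12 s, in which the tool goes at most 41.7 mm and 7.16 degrees, less where a joint would pass 70% of its speed; a pose out of reach is approached as far as the arm can. A call is refused whole if a number of a shift passes 41.7 or a number of a turn 0.125, either way. A call with a gripper value outside its range is refused whole. "fingers" is the finger opening in mm, from 0 to 85.4, set as the call begins (left out, the last holds). The fingers move at their own pace and stop on an object; the grip force is fixed at half the most. Time passes only in rows, so rows that do not move let the fingers close. It gives the time, the measured TCP pose, the force and the opening at its end, in the units of the state.
- arm.get_state(): the state, without advancing time (a new reading comes with each control period).
- eyes.camera(name): name is "scene" or "top"; returns the picture (400x640x3 uint8, red, green, blue); there is no depth.
- eyes.camera_model(name): a dict with "camera_matrix" (3x3 intrinsics, pixels), "R" (3x3) and "t" (3): a world point X has camera coordinates R X + t. Camera axes: x right, y down, z forward; pixel columns grow to the right and rows downward; lengths in m; the calibration is good to about 2 mm. A picture is of the moment at which its call begins. camera_model takes no time and is no camera call.
- sign_off(): hands the job in, once; it reports no verdict.
The state is a dict: "time_s": time; "q": joint angles; "joint_vel": joint speeds; "joint_efforts": joint torques, N m; "tool_pos": TCP position; "tool_rot": TCP orientation; "contact_force": force on the tool from outside, world axes, zero at the start; "ft_torque": the same for the moment, N m; "gripper_width": opening from 0.0 (shut) to 1.0 (fully open).
Only numpy, scipy, OpenCV 4.12 (cv2) and the standard library are available. Lean on these libraries where they do the work, as an engineer would, in place of code of your own. Each camera call takes 0.05 s, during which the arm holds its last target. There are 200 camera calls.

## Working session

There is one attempt and no reset: what is moved stays moved. The work goes in short steps, Python scripts to look and compute and a tool call to move; the robot and the scene stay as the last step left them, time stands still between calls to the robot, and variables do not carry over. Pictures are saved under pics/ and viewed, about 8 in all and at most 12, crops included, and the job is handed in when it is done.

Besides the shell and the picture viewer there is one more tool, called as name(argument=value, ...) on one line, values as JSON. arm_command: Moves the arm, as the interface text tells. Its arguments: {"type":"object","properties":{"commands":{"type":"array"},"fingers":{"type":"number"}},"required":["commands"]}

```bash
mkdir -p pics
python3 - <<'E'
from station import arm, eyes
import cv2
s=arm.get_state(); print({k:s[k] for k in('time_s','tool_pos','tool_rot','gripper_width')})
for n in('scene','top'):
    cv2.imwrite(f'pics/{n}0.png',eyes.camera(n)[:,:,::-1]); m=eyes.camera_model(n); print(n,m)
E
```

```text
{'time_s': 0.0, 'tool_pos': array([0.18666871, 0.59563498, 0.23013939]), 'tool_rot': array([-1.57056486,  0.00224872,  1.26697305]), 'gripper_width': 1.001915847917262}
scene {'camera_matrix': array([[463.42710661,   0.        , 316.52458777],
       [  0.        , 463.42710661, 202.39622559],
       [  0.        ,   0.        ,   1.        ]]), 'R': array([[-0.10248849,  0.99470023,  0.00821961],
       [ 0.85993897,  0.09275081, -0.50189865],
       [-0.50000107, -0.04437047, -0.86488738]]), 't': array([ 0.07290311, -0.42362517,  1.29263049])}
top {'camera_matrix': array([[368.07191893,   0.        , 322.43610192],
       [  0.        , 368.07191893, 201.31832626],
       [  0.        ,   0.        ,   1.        ]]), 'R': array([[-0.01870996, -0.99973472,  0.01343247],
       [-0.98054353,  0.01572176, -0.19567118],
       [ 0.19540809, -0.01683212, -0.98057756]]), 't': array([-0.00630426,  0.57894382,  0.85348501])}
```

View pics/scene0.png

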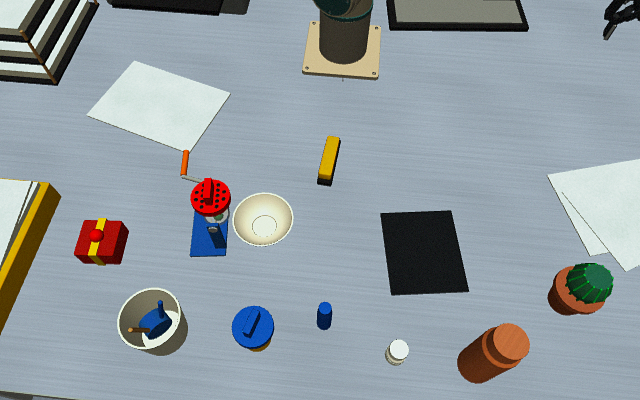

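View pics/top0.png

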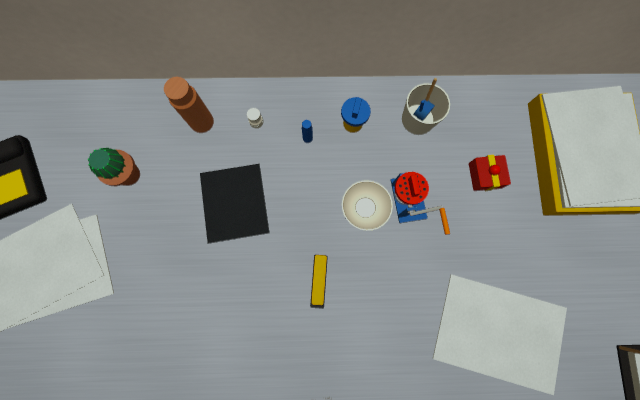

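Scene: shaker near (212,200), crank at (185,163), dish (263,219), mat (425,252). Top: cap (411,188), crank (445,221), dish (367,205), mat (235,203). Next I zoom in on the shaker in both views.

```bash
cat > h.py <<'E'
import numpy as np, cv2
from station import arm, eyes
M={n:eyes.camera_model(n) for n in('scene','top')}
def proj(n,X):
    m=M[n]; c=m['R']@np.asarray(X,float)+m['t']; p=m['camera_matrix']@c; return p[:2]/p[2]
def plane(n,uv,z):
    m=M[n]; d=m['R'].T@np.linalg.inv(m['camera_matrix'])@[uv[0],uv[1],1]; o=-m['R'].T@m['t']
    return o+d*(z-o[2])/d[2]
def tri(us,ut):
    P=[M[n]['camera_matrix']@np.c_[M[n]['R'],M[n]['t']] for n in('scene','top')]
    x=cv2.triangulatePoints(P[0],P[1],np.array(us,float).reshape(2,1),np.array(ut,float).reshape(2,1)); return (x[:3]/x[3]).ravel()
E
python3 - <<'E'
from h import *
s=cv2.imread('pics/scene0.png'); t=cv2.imread('pics/top0.png')
z=np.hstack([cv2.resize(s[140:265,165:300],None,fx=3,fy=3,interpolation=cv2.INTER_CUBIC)[:375], cv2.resize(t[155:248,365:460],None,fx=4,fy=4,interpolation=cv2.INTER_CUBIC)[:375]if 0 else cv2.resize(t[155:248,365:460],(383,375),interpolation=cv2.INTER_CUBIC)])
cv2.imwrite('pics/z0.png',z); print(z.shape)
# mat
for n,im in(('scene',s),('top',t)):
    roi=im.copy(); 
    k=(im.max(2)<45).astype(np.uint8)
    box=(380,205,475,300) if n=='scene' else (195,160,275,248)
    mk=np.zeros_like(k); mk[box[1]:box[3],box[0]:box[2]]=k[box[1]:box[3],box[0]:box[2]]
    c=max(cv2.findContours(mk,0,2)[0],key=cv2.contourArea)
    q=cv2.approxPolyDP(c,8,True)[:,0]
    W=np.array([plane(n,p,.003)[:2] for p in q]); print(n,'mat',W.round(3).tolist(),W.mean(0).round(4))
    hsv=cv2.cvtColor(im,cv2.COLOR_BGR2HSV)
    o=((hsv[...,0]>6)&(hsv[...,0]<18)&(hsv[...,1]>150)).astype(np.uint8)
    b=(170,140,205,190) if n=='scene' else (435,195,460,245)
    mk=np.zeros_like(o); mk[b[1]:b[3],b[0]:b[2]]=o[b[1]:b[3],b[0]:b[2]]
    ys,xs=np.nonzero(mk); r=cv2.minAreaRect(np.c_[xs,ys].astype(np.float32)); print(n,'crank',len(xs),xs.mean(),ys.mean(),r,cv2.fitLine(np.c_[xs,ys].astype(np.float32),2,0,.01,.01)[:,0])
E
```

```text
(375, 788, 3)
scene mat [[0.487, 0.276], [0.509, 0.123], [0.693, 0.151], [0.669, 0.305]] [0.5893 0.214 ]
scene crank 146 184.513698630137 162.1095890410959 ((184.55386352539062, 162.06924438476562), (5.829632759094238, 24.558876037597656), 7.125016689300537) [ 1.1246875e-01 -9.9365526e-01  1.8451370e+02  1.6210959e+02]
top mat [[0.694, 0.153], [0.671, 0.306], [0.488, 0.277], [0.514, 0.124]] [0.5918 0.2152]
top crank 125 444.352 220.952 ((444.2882385253906, 220.5470733642578), (26.357053756713867, 4.880936145782471), 77.47119140625) [2.2991739e-01 9.7321016e-01 4.4435199e+02 2.2095200e+02]
```

View pics/z0.png

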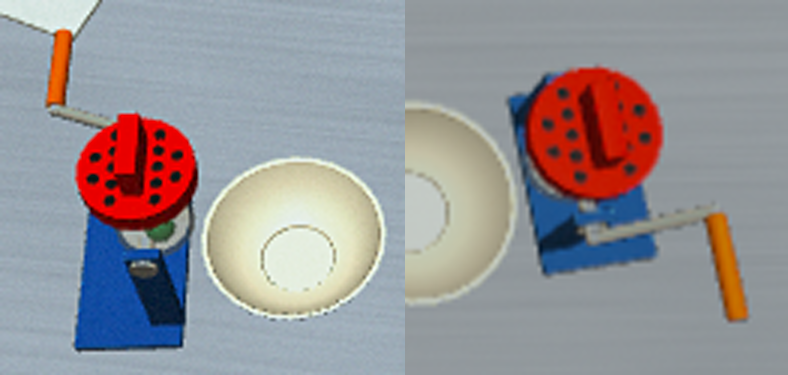

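Run:
```python
from h import *
from scipy.optimize import least_squares
S=lambda u,v:(u/3+165,v/3+140); T=lambda u,v:((u-405)/4.03+365,v/4.03+155)
print('crank tri',tri((184.55,162.1),(444.3,220.7)),'fin tri',tri(S(129,145),T(608,122)))
obs=[('scene',(184.55,162.1),(-84,-59,38)),('top',(444.3,220.7),(-84,-59,38)),
('scene',S(64,32),(-114,-59,38)),('scene',S(55,106),(-54,-59,38)),('top',T(715,214),(-54,-59,38)),('top',T(738,320),(-114,-59,38)),
('scene',S(129,145),(0,0,79)),('top',T(608,122),(0,0,79))]
R=lambda a:np.array([[np.cos(a),-np.sin(a),0],[np.sin(a),np.cos(a),0],[0,0,1]])
f=lambda p:np.concatenate([proj(n,R(p[2])@(np.array(h)/1000)+[p[0],p[1],.1])-u for n,u,h in obs])
r=least_squares(f,[.62,-.25,.1]); print(r.x,r.fun.reshape(-1,2).round(1).tolist())
for n,fn in(('scene','pics/scene0.png'),('top','pics/top0.png')):
    im=cv2.imread(fn); im=cv2.resize(im,None,fx=4,fy=4,interpolation=cv2.INTER_CUBIC)
    pr=lambda X:np.round((proj(n,X)+.5)*4).astype(int)
    w=lambda h:R(r.x[2])@(np.array(h)/1000)+[r.x[0],r.x[1],.1]
    a=np.linspace(0,2*np.pi,80)
    P=[pr(w((37.5*np.cos(t),37.5*np.sin(t),49))) for t in a]; cv2.polylines(im,[np.array(P)],True,(255,255,0),1)
    cv2.polylines(im,[np.array([pr(w((x,y,79))) for x,y in((22,7),(-22,7),(-22,-7),(22,-7))])],True,(0,255,0),1)
    # dish fit rim
    g=cv2.imread(fn); box=(225,185,300,255) if n=='scene' else (335,175,397,238)
    hsv=cv2.cvtColor(g,cv2.COLOR_BGR2HSV); bl=((g[...,2].astype(int)-g[...,0])>8)&(g[...,2]>120)
    if n=='top': bl&=~((hsv[...,1]>120))
    mk=np.zeros(bl.shape,np.uint8); mk[box[1]:box[3],box[0]:box[2]]=(bl&(hsv[...,1]<110))[box[1]:box[3],box[0]:box[2]]
    c=cv2.convexHull(max(cv2.findContours(mk,0,1)[0],key=cv2.contourArea))[:,0]
    W=np.array([plane(n,p,.042)[:2] for p in c]); (cx,cy),rad=cv2.minEnclosingCircle(W.astype(np.float32)); print(n,'dish',cx,cy,rad)
    e=(640,480,1240,1080) if n=='scene' else (1320,620,1920,1020)
    cv2.imwrite(f'pics/o_{n}.png',im[e[1]:e[3],e[0]:e[2]])
a=cv2.imread('pics/o_scene.png');b=cv2.imread('pics/o_top.png')
cv2.imwrite('pics/o.png',np.hstack([cv2.resize(a[:,:],(400,400)),cv2.resize(b,(400*600//600,267)) if 0 else cv2.copyMakeBorder(cv2.resize(b,(400,267)),0,133,0,0,0)]))
```

```text
crank tri [ 0.51349499 -0.28585661  0.14295945] fin tri [ 0.58759569 -0.21646748  0.17471983]
[ 0.58729947 -0.21643066  0.1461718 ] [[0.4, 1.1], [0.2, 0.6], [0.0, 0.5], [0.1, 0.4], [-0.5, 0.1], [-0.1, 0.1], [-0.6, -1.4], [0.2, -0.3]]
scene dish 0.5691680312156677 -0.1299348622560501 0.06396709382534027
top dish 0.5724616646766663 -0.1274149864912033 0.06313268095254898
```

View pics/o.png

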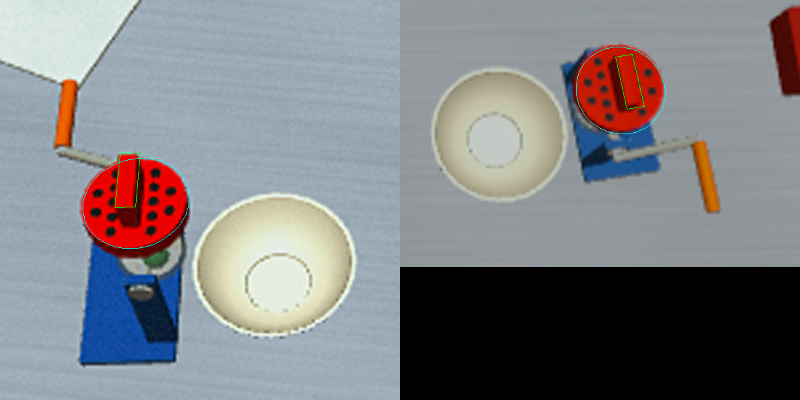

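Overlay of the fitted pose lines up (cap ellipse and fin within ~1 px). Hinge is at (0.587,-0.216), yaw 0.146; mat (0.590,0.215), yaw ~0.15; dish (0.571,-0.129). Turning the jaws and approaching.

arm_command(commands=[[0, 0, 0, -0.09], [0, 0, 0, -0.09], [0, 0, 0, -0.09], [0, 0, 0, -0.09], [0, 0, 0, -0.09], [-33, 0, -11, 0], [-33, 0, -11, 0], [-33, 0, -11, 0], [-33, 0, -11, 0], [-33, 0, -11, 0], [-33, 0, -11, 0], [-33, 0, -11, 0]], fingers=85)

```text
time_s: 1.1
tool_pos: [0.2969, 0.3772, 0.2308]
tool_rot: [-1.57, 0.001, 1.717]
contact_force: [0.8, -0.5, -0.9]
gripper_width: 0.996
```

arm_command(commands=[[-33, 0, -11, 0], [-33, 0, -11, 0], [-33, 0, -11, 0], [-33, 0, -11, 0], [-33, 0, -11, 0], [-33, 0, -11, 0], [-33, 0, -11, 0], [-33, 0, -11, 0], [-33, 0, -11, 0], [-33, 0, -11, 0], [-33, 0, -11, 0], [-33, 0, -11, 0]])

```text
time_s: 2.1
tool_pos: [0.4851, 0.0048, 0.231]
tool_rot: [-1.57, -0.0, 1.717]
contact_force: [1.0, -0.3, -0.6]
gripper_width: 0.992
```

```bash
cat >> h.py <<'E'
def to(x,y,z=None,yaw=None):
    from scipy.spatial.transform import Rotation as Ro
    s=arm.get_state(); r=Ro.from_euler('xyz',s['tool_rot']); p=s['tool_pos']
    d=np.array([x,y,p[2] if z is None else z])-p
    print('t',s['time_s'],'pos',p.round(4),'rot',s['tool_rot'].round(3),'w',round(s['gripper_width']*85.4,1),'F',s['contact_force'].round(1),'q',s['q'].round(2))
    print('tool shift mm',(r.inv().apply(d)*1000).round(1),'spin',None if yaw is None else round(s['tool_rot'][2]-yaw,3))
E
python3 -c "
from h import *
to(.5873,-.2164,.155,1.717)"
```

```text
t 2.1 pos [0.4851 0.0048 0.231 ] rot [-1.57  -0.     1.717] w 84.8 F [ 1.  -0.3 -0.6] q [-0.12  0.03 -0.32  1.22  0.   -0.27]
tool shift mm [-233.7   75.8  -69. ] spin -0.0
```

arm_command(commands=[[-30, 0, -9, 0], [-30, 0, -9, 0], [-30, 0, -9, 0], [-30, 0, -9, 0], [-30, 0, -9, 0], [-30, 0, -9, 0], [-20, 0, -7, 0], [-10, 0, -4, 0], [0, 0, 0, 0], [0, 0, 0, 0]])

```text
time_s: 2.93
tool_pos: [0.5794, -0.1912, 0.2307]
tool_rot: [-1.569, -0.002, 1.717]
contact_force: [-0.4, 0.1, -1.2]
gripper_width: 0.995
```

Run:
```python
from h import *
to(.5873,-.2164,.155,1.717)
cv2.imwrite('pics/s1.png',eyes.camera('scene')[:,:,::-1]); cv2.imwrite('pics/t1.png',eyes.camera('top')[:,:,::-1])
```

```text
t 2.9333 pos [ 0.5794 -0.1912  0.2307] rot [-1.569 -0.002  1.717] w 84.9 F [-0.4  0.1 -1.2] q [-0.42  0.25 -0.06  1.26  0.   -0.57]
tool shift mm [-26.2  75.7  -4.3] spin -0.0
```

arm_command(commands=[[-13, 0, -2, 0], [-13, 0, -2, 0], [0, 12, 0, 0], [0, 12, 0, 0], [0, 12, 0, 0], [0, 12, 0, 0], [0, 12, 0, 0], [0, 10, 0, 0], [0, 6, 0, 0], [0, 0, 0, 0], [0, 0, 0, 0]])

```text
time_s: 3.95
tool_pos: [0.5875, -0.2167, 0.1549]
tool_rot: [-1.57, -0.0, 1.717]
contact_force: [-0.5, 0.9, 0.4]
gripper_width: 0.994
```

Run:
```python
from h import *
to(.5873,-.2164,.155,1.717)
s=eyes.camera('scene')[:,:,::-1];t=eyes.camera('top')[:,:,::-1]
cv2.imwrite('pics/c1.png',np.hstack([cv2.resize(s[110:250,140:270],(390,420),interpolation=2),cv2.resize(t[140:240,360:460],(400,420),interpolation=2)]))
```

```text
t 3.95 pos [ 0.5875 -0.2167  0.1549] rot [-1.57  -0.     1.717] w 84.9 F [-0.5  0.9  0.4] q [-0.46  0.33 -0.12  1.12  0.   -0.6 ]
tool shift mm [ 0.3 -0.1  0.2] spin 0.0
```

View pics/c1.png

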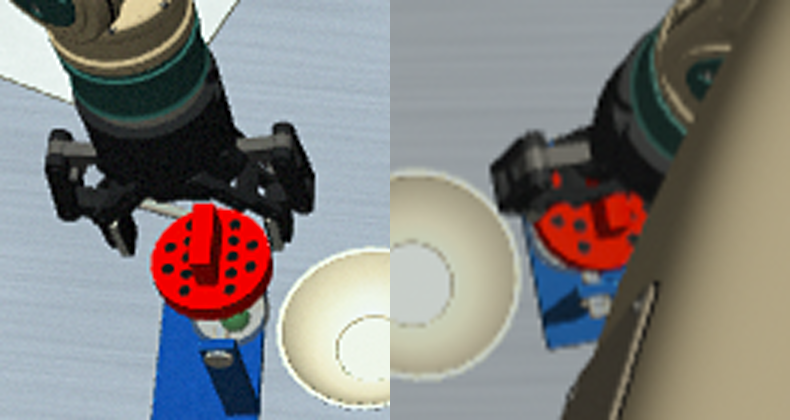

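The fingers straddle the fin: tips at crop (120,250) and (280,245), fin (205,240). Closing.

arm_command(commands=[[0, 0, 0, 0], [0, 0, 0, 0], [0, 0, 0, 0], [0, 0, 0, 0], [0, 0, 0, 0], [0, 0, 0, 0], [0, 0, 0, 0], [0, 0, 0, 0], [0, 0, 0, 0], [0, 0, 0, 0], [0, 0, 0, 0], [0, 0, 0, 0]], fingers=0)

```text
time_s: 5.05
tool_pos: [0.588, -0.217, 0.1556]
tool_rot: [-1.571, 0.0, 1.717]
contact_force: [-0.5, -0.3, 2.5]
gripper_width: 0.153
```

Gripped (13 mm). Turning anticlockwise by 87° in all.

arm_command(commands=[[0, 0, 0, -0.06], [0, 0, 0, -0.06], [0, 0, 0, -0.06], [0, 0, 0, -0.06], [0, 0, 0, -0.06], [0, 0, 0, -0.06], [0, 0, 0, -0.06], [0, 0, 0, -0.06], [0, 0, 0, -0.06], [0, 0, 0, -0.06], [0, 0, 0, -0.06], [0, 0, 0, -0.06]])

```text
time_s: 6.05
tool_pos: [0.5879, -0.217, 0.1556]
tool_rot: [-1.571, 0.001, 2.44]
contact_force: [0.4, 0.4, 2.4]
gripper_width: 0.149
```

arm_command(commands=[[0, 0, 0, -0.07], [0, 0, 0, -0.07], [0, 0, 0, -0.07], [0, 0, 0, -0.07], [0, 0, 0, -0.07], [0, 0, 0, -0.07], [0, 0, 0, -0.07], [0, 0, 0, -0.07], [0, 0, 0, -0.07], [0, 0, 0, -0.07], [0, 0, 0, -0.07], [0, 0, 0, -0.03]])

```text
time_s: 7.05
tool_pos: [0.5879, -0.217, 0.1556]
tool_rot: [-1.571, 0.0, -3.043]
contact_force: [0.7, -0.6, 2.2]
gripper_width: 0.151
```

arm_command(commands=[[0, 0, 0, 0], [0, 0, 0, 0], [0, 0, 0, 0]])

```text
time_s: 7.3
tool_pos: [0.5879, -0.217, 0.1556]
tool_rot: [-1.57, 0.0, -3.047]
contact_force: [0.5, -0.2, 2.9]
gripper_width: 0.151
```

Turned 87°. Lifting gently.

arm_command(commands=[[0, -4, 0, 0], [0, -4, 0, 0], [0, -6, 0, 0], [0, -8, 0, 0], [0, -10, 0, 0], [0, -10, 0, 0], [0, -10, 0, 0], [0, -10, 0, 0], [0, -8, 0, 0], [0, 0, 0, 0], [0, 0, 0, 0]])

```text
time_s: 8.22
tool_pos: [0.5882, -0.2171, 0.2262]
tool_rot: [-1.57, 0.001, -3.046]
contact_force: [0.6, -0.2, -0.8]
gripper_width: 0.151
```

Run:
```python
from h import *
to(.590,.215,None,-3.047)
s=eyes.camera('scene')[:,:,::-1]; cv2.imwrite('pics/c2.png',cv2.resize(s[90:260,130:310],None,fx=3,fy=3,interpolation=2))
```

```text
t 8.2167 pos [ 0.5882 -0.2171  0.2262] rot [-1.570e+00  1.000e-03 -3.046e+00] w 12.9 F [ 0.6 -0.2 -0.8] q [-0.46  0.28 -0.03  1.26  0.   -2.12]
tool shift mm [-4.29e+01 -3.00e-01 -4.30e+02] spin 0.001
```

View pics/c2.png

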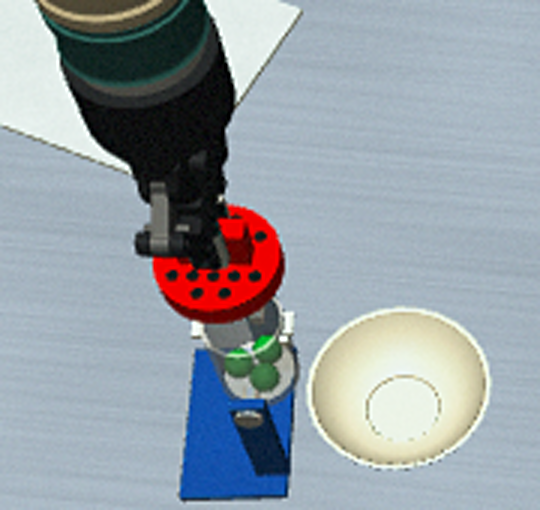

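Cap is off with three marbles left in the jar (crop (265,360)), cap held level at (225,260). Carrying it to the mat.

arm_command(commands=[[0, 0, -15, 0], [-4, 0, -30, 0], [-4, 0, -38, 0], [-4, 0, -38, 0], [-4, 0, -38, 0], [-4, 0, -38, 0], [-4, 0, -38, 0], [-4, 0, -38, 0], [-4, 0, -38, 0], [-4, 0, -38, 0], [-4, 0, -38, 0], [-4, 0, -28, 0]])

```text
time_s: 9.27
tool_pos: [0.5902, 0.204, 0.2244]
tool_rot: [-1.572, -0.002, -3.044]
contact_force: [0.1, -0.3, -0.7]
gripper_width: 0.152
```

arm_command(commands=[[0, 0, -15, 0], [0, 25, 0, 0], [0, 25, 0, 0], [0, 25, 0, 0], [0, 25, 0, 0], [0, 25, 0, 0], [0, 25, 0, 0], [0, 20, 0, 0], [0, 10, 0, 0], [0, 6, 0, 0], [0, 0, 0, 0], [0, 0, 0, 0]])

```text
time_s: 10.27
tool_pos: [0.591, 0.2154, 0.0399]
tool_rot: [-1.571, 0.001, -3.046]
contact_force: [-0.1, 0.0, 0.0]
gripper_width: 0.15
```

```bash
python3 -c "
from h import *
to(.590,.215,.0255,-3.047)"
```

```text
t 10.2667 pos [0.591  0.2154 0.0399] rot [-1.571e+00  1.000e-03 -3.046e+00] w 12.8 F [-0.1  0.   0. ] q [ 0.25  0.44 -0.23  0.9  -0.   -1.42]
tool shift mm [ 1.  14.4  0.3] spin 0.001
```

arm_command(commands=[[0, 4, 0, 0], [0, 3, 0, 0], [0, 2, 0, 0], [0, 2, 0, 0], [0, 1, 0, 0], [0, 0, 0, 0]])

```text
time_s: 10.77
tool_pos: [0.5904, 0.2152, 0.0271]
tool_rot: [-1.571, -0.0, -3.046]
contact_force: [0.3, 1.2, -0.3]
gripper_width: 0.148
```

arm_command(commands=[[0, 1, 0, 0], [0, 1, 0, 0], [0, 0, 0, 0]])

```text
time_s: 11.02
tool_pos: [0.5908, 0.2154, 0.0256]
tool_rot: [-1.571, 0.001, -3.046]
contact_force: [-1.0, -0.3, 1.6]
gripper_width: 0.154
```

arm_command(commands=[[0, 1, 0, 0], [0, 0, 0, 0]])

```text
time_s: 11.18
tool_pos: [0.5908, 0.2154, 0.0256]
tool_rot: [-1.571, 0.001, -3.046]
contact_force: [-1.9, -0.3, 6.2]
gripper_width: 0.155
```

arm_command(commands=[[0, 1, 0, 0], [0, 0, 0, 0]])

```text
time_s: 11.35
tool_pos: [0.5909, 0.2154, 0.0256]
tool_rot: [-1.571, 0.001, -3.046]
contact_force: [-4.4, -1.0, 12.2]
gripper_width: 0.152
```

Seated (12 N). Release and rise.

arm_command(commands=[[0, -2, 0, 0], [0, 0, 0, 0], [0, 0, 0, 0], [0, 0, 0, 0], [0, 0, 0, 0], [0, 0, 0, 0], [0, 0, 0, 0], [0, 0, 0, 0]], fingers=60)

```text
time_s: 12.02
tool_pos: [0.5905, 0.2153, 0.0251]
tool_rot: [-1.571, -0.0, -3.046]
contact_force: [-0.2, 0.9, -0.2]
gripper_width: 0.703
```

arm_command(commands=[[0, -5, 0, 0], [0, -15, 0, 0], [0, -30, 0, 0], [0, -35, 0, 0], [0, -35, 0, 0], [0, -35, 0, 0], [0, -35, 0, 0], [0, -10, 0, 0], [0, 0, 0, 0]])

```text
time_s: 12.77
tool_pos: [0.5934, 0.2161, 0.2306]
tool_rot: [-1.572, 0.009, -3.046]
contact_force: [0.9, 0.6, -0.4]
gripper_width: 0.704
```

Run:
```python
from h import *
to(.48,-.30,None,1.717)
s=eyes.camera('scene')[:,:,::-1];cv2.imwrite('pics/c3.png',cv2.resize(s[100:320,150:490],None,fx=2,fy=2,interpolation=2))
```

```text
t 12.7667 pos [0.5934 0.2161 0.2306] rot [-1.572  0.009 -3.046] w 60.1 F [ 0.9  0.6 -0.4] q [ 0.25  0.28 -0.02  1.26  0.   -1.42]
tool shift mm [162.1  -2.2 502.9] spin -4.763
```

View pics/c3.png

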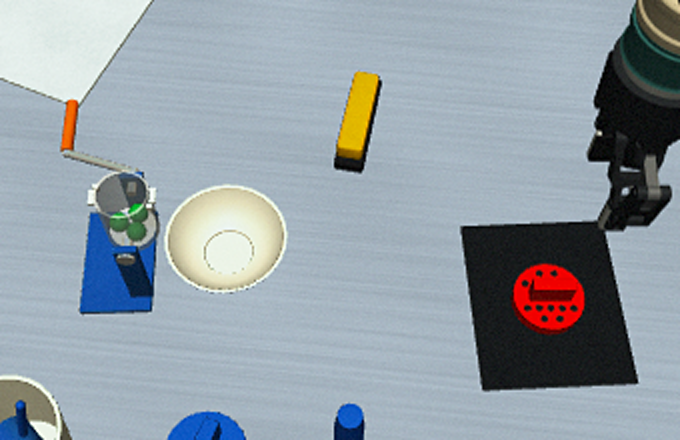

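Cap sits upright mid-mat (crop (549,297)); jar open with the marbles at (130,222). Closing fingers and going behind the crank.

arm_command(commands=[[0, 0, 0, -0.05], [11, 0, 20, 0], [12, 0, 38, 0], [12, 0, 38, 0], [12, 0, 38, 0], [12, 0, 38, 0], [12, 0, 38, 0], [12, 0, 38, 0], [12, 0, 38, 0], [12, 0, 38, 0], [12, 0, 38, 0], [12, 0, 38, 0]], fingers=0)

```text
time_s: 13.82
tool_pos: [0.5165, -0.2004, 0.2223]
tool_rot: [-1.574, -0.004, -2.996]
contact_force: [0.0, -1.0, -0.1]
gripper_width: 0.001
```

arm_command(commands=[[12, 0, 38, 0], [12, 0, 38, 0], [12, 0, 30, 0], [4, 0, 24, 0], [0, 0, 0, 0], [0, 0, 0, 0]])

```text
time_s: 14.32
tool_pos: [0.4965, -0.334, 0.2223]
tool_rot: [-1.575, -0.003, -2.999]
contact_force: [0.9, 0.0, -0.7]
gripper_width: 0.001
```

```bash
python3 -c "
from h import *
to(.5136,-.3334,.120,-2.996)"
```

```text
t 14.3167 pos [ 0.4965 -0.334   0.2223] rot [-1.575 -0.003 -2.999] w 0.1 F [ 0.9  0.  -0.7] q [-0.7   0.24 -0.1   1.24  0.   -2.41]
tool shift mm [-17.3 102.2   2.3] spin -0.003
```

arm_command(commands=[[-17, 0, 2, 0], [0, 20, 0, 0], [0, 20, 0, 0], [0, 20, 0, 0], [0, 20, 0, 0], [0, 15, 0, 0], [0, 7, 0, 0], [0, 0, 0, 0], [0, 0, 0, 0]])

```text
time_s: 15.07
tool_pos: [0.5149, -0.3321, 0.1227]
tool_rot: [-1.572, -0.001, -2.995]
contact_force: [0.1, 0.6, 0.6]
gripper_width: 0.002
```

Run:
```python
from h import *
to(.5136,-.3334,.120,-2.996)
s=eyes.camera('scene')[:,:,::-1];cv2.imwrite('pics/c4.png',cv2.resize(s[90:270,90:310],None,fx=3,fy=3,interpolation=2))
```

```text
t 15.0667 pos [ 0.5149 -0.3321  0.1227] rot [-1.572e+00 -1.000e-03 -2.995e+00] w 0.2 F [0.1 0.6 0.6] q [-0.68  0.33 -0.19  1.05  0.   -2.4 ]
tool shift mm [1.5 2.7 1.1] spin 0.001
```

View pics/c4.png

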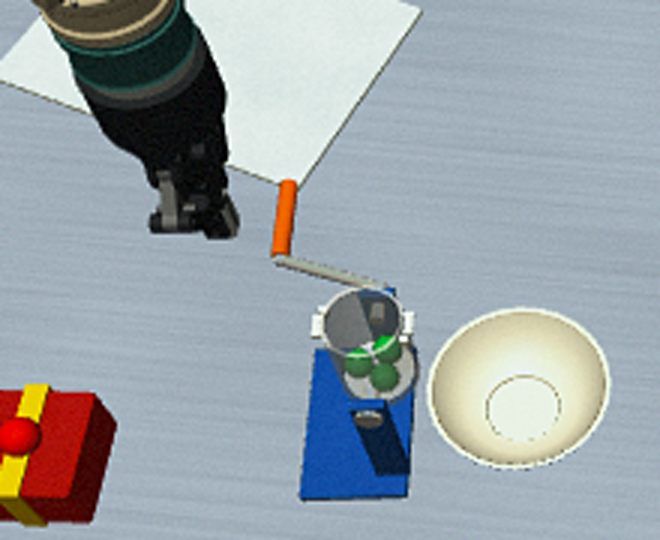

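Finger tips (235,225) are on the -y side of the orange bar (285,218). Pushing over.

arm_command(commands=[[0, 2, -6, 0], [0, 0, -6, 0], [0, 0, -6, 0], [0, 0, -5, 0], [0, 0, -5, 0], [0, 0, -5, 0], [0, 0, -5, 0], [0, 0, -5, 0], [0, 0, -5, 0], [0, 0, -5, 0], [0, 0, -5, 0], [0, 0, -5, 0]])

```text
time_s: 16.12
tool_pos: [0.5066, -0.2713, 0.122]
tool_rot: [-1.569, 0.001, -2.997]
contact_force: [0.1, -3.4, 1.2]
gripper_width: -0.004
```

arm_command(commands=[[0, 0, -5, 0], [0, 0, -5, 0], [0, 0, -5, 0], [0, 0, -5, 0], [0, 0, -5, 0], [0, 0, -5, 0], [0, 0, -5, 0], [0, 0, -5, 0], [0, 0, -5, 0], [0, 0, -4, 0], [0, 0, -4, 0]])

```text
time_s: 17.03
tool_pos: [0.4983, -0.2182, 0.1213]
tool_rot: [-1.571, -0.0, -2.996]
contact_force: [0.4, -2.7, -0.5]
gripper_width: -0.001
```

Run:
```python
from h import *
a=.146;h=np.array([-.09,.044]);to(.5873+h[0]*np.cos(a)-h[1]*np.sin(a),-.2164+h[0]*np.sin(a)+h[1]*np.cos(a),.120,-2.996)
s=eyes.camera('scene')[:,:,::-1];cv2.imwrite('pics/c5.png',cv2.resize(s[90:270,90:310],None,fx=3,fy=3,interpolation=2))
```

```text
t 17.0333 pos [ 0.4983 -0.2182  0.1213] rot [-1.571 -0.    -2.996] w -0.1 F [ 0.4 -2.7 -0.5] q [-0.53  0.22 -0.35  1.01 -0.   -2.25]
tool shift mm [  1.7   1.3 -32.8] spin -0.0
```

View pics/c5.png

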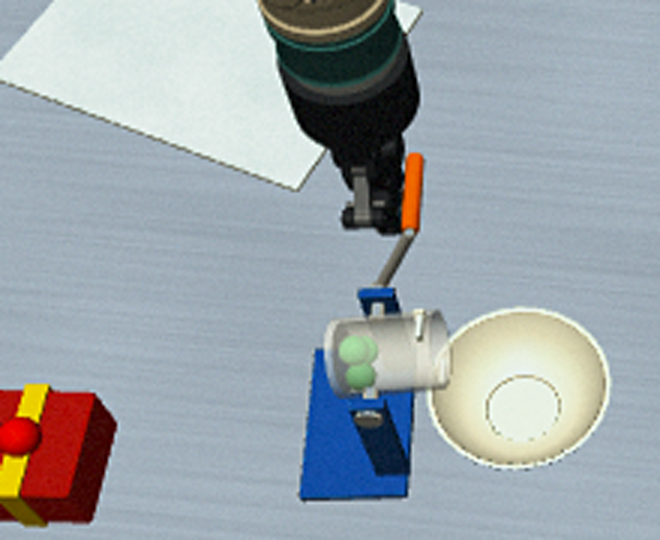

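The jar lies at about 80° with the marbles still at its base (358,360) and its mouth over the dish edge. Pushing on to the stop.

arm_command(commands=[[0, 0, -3, 0], [0, 0, -3, 0], [0, 0, -3, 0], [0, 0, -3, 0], [0, 0, -3, 0], [0, 0, -3, 0], [0, 0, -3, 0], [0, 0, -3, 0], [0, 0, -2, 0], [0, 0, -2, 0]])

```text
time_s: 17.92
tool_pos: [0.4943, -0.1908, 0.1213]
tool_rot: [-1.57, -0.0, -2.996]
contact_force: [-1.0, -2.9, -0.7]
gripper_width: 0.003
```

arm_command(commands=[[0, 0, -2, 0], [0, 0, -2, 0], [0, 0, 0, 0]])

```text
time_s: 18.17
tool_pos: [0.4939, -0.1875, 0.1215]
tool_rot: [-1.569, -0.0, -2.996]
contact_force: [-1.5, -5.4, -0.4]
gripper_width: -0.0
```

arm_command(commands=[[0, 0, -1, 0], [0, 0, -1, 0], [0, 0, 0, 0], [0, 0, 0, 0], [0, 0, 0, 0], [0, 0, 0, 0], [0, 0, 0, 0], [0, 0, 0, 0], [0, 0, 0, 0], [0, 0, 0, 0], [0, 0, 0, 0], [0, 0, 0, 0]])

```text
time_s: 19.17
tool_pos: [0.4939, -0.1873, 0.1219]
tool_rot: [-1.565, -0.0, -2.997]
contact_force: [-0.3, -8.2, -0.2]
gripper_width: 0.002
```

Run:
```python
from h import *
to(.5,-.3,.2)
s=eyes.camera('scene')[:,:,::-1];cv2.imwrite('pics/c6.png',cv2.resize(s[90:270,90:310],None,fx=3,fy=3,interpolation=2))
```

```text
t 19.1667 pos [ 0.4939 -0.1873  0.1219] rot [-1.565 -0.    -2.997] w 0.2 F [-0.3 -8.2 -0.2] q [-0.48  0.19 -0.38  1.   -0.   -2.2 ]
tool shift mm [ 10.2 -77.5 112.8] spin None
```

View pics/c6.png

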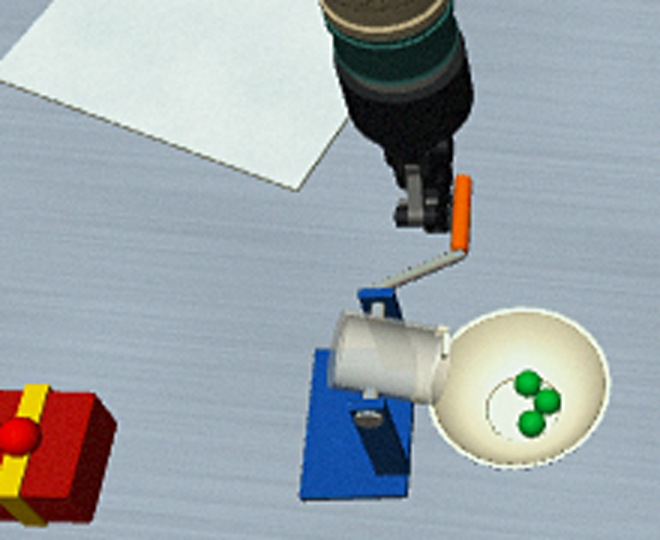

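At the stop: all three marbles are in the dish at (528,382), (547,401), (531,424). Backing off and rising clear of everything.

arm_command(commands=[[0, 0, 6, 0], [0, 0, 12, 0], [0, 0, 12, 0], [0, -20, 0, 0], [0, -30, 0, 0], [0, -30, 0, 0], [0, -30, 0, 0], [0, 0, 0, 0], [0, 0, 0, 0], [0, 0, 0, 0], [0, 0, 0, 0], [0, 0, 0, 0]])

```text
time_s: 20.22
tool_pos: [0.4968, -0.2141, 0.2294]
tool_rot: [-1.573, -0.003, -2.996]
contact_force: [0.7, -0.4, -0.2]
gripper_width: 0.001
```

Run:
```python
from h import *
to(.5,-.3,.2)
s=eyes.camera('scene')[:,:,::-1].copy();cv2.imwrite('pics/c7.png',cv2.resize(s[100:310,150:490],None,fx=2.3,fy=2.3,interpolation=2))
h=cv2.cvtColor(s,cv2.COLOR_BGR2HSV); g=((h[...,0]>45)&(h[...,0]<80)&(h[...,1]>120)).astype(np.uint8); g[:,320:]=0
n,l,st,c=cv2.connectedComponentsWithStats(g)
for i in range(1,n):
    if st[i,4]>8: print(st[i,4],np.linalg.norm(plane('scene',c[i],.016)[:2]-[.571,-.1285]).round(3))
```

```text
t 20.2167 pos [ 0.4968 -0.2141  0.2294] rot [-1.573 -0.003 -2.996] w 0.1 F [ 0.7 -0.4 -0.2] q [-0.53  0.13 -0.21  1.23  0.   -2.24]
tool shift mm [ 9.2 29.2 85.5] spin None
177 0.009
```

View pics/c7.png

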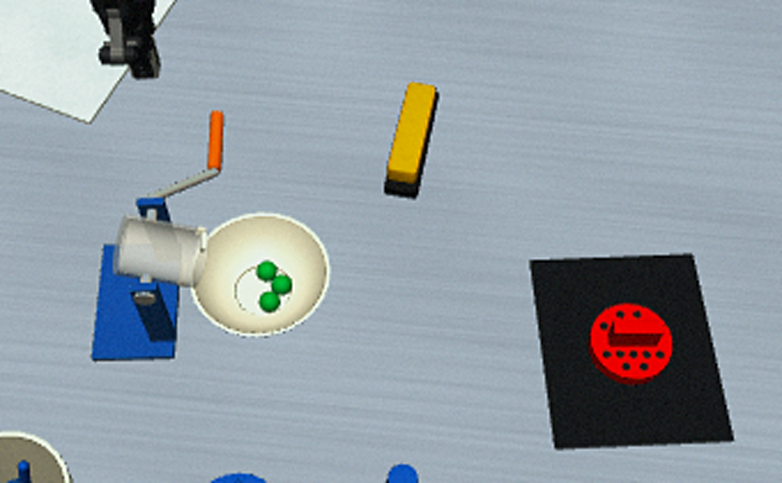

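Marbles lie together in the dish (about (270,285)), cap flat on the mat (632,342), arm clear. Handing in.

```bash
python3 -c "
from station import sign_off
print(sign_off())"
```

```text
the job is handed in; nothing more can be done
None
```

The task is done and handed in at about 20 s of the 66 s allowed. I turned the red cap 87° anticlockwise, lifted it off and set it upright near the middle of the black mat. I then pushed the orange crank over to its stop, so the jar tipped and poured.

- **Marbles:** the last picture shows all three in the dish. They show as one cluster about 9 mm from the dish centre (measured as a group, not one by one), and the dish looks upright.
- **Cap:** it looks flat and well inside the mat's outline. I judged this by eye and did not measure its tilt or height.
- **Robot:** the arm was clear of everything with the tip at 0.23 m. The highest contact force shown in the readings was about 13 N, when seating the cap on the mat.

None of my checks failed or disagreed. `sign_off()` gives no verdict, so I don't know how the run was judged.

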